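# Switch on a bench supply at its locking toggle

## Robot

A 6-joint arm with a two-finger parallel gripper is mounted at the origin on a cart in front of the work surface, level with it; the furniture and walls round the work are solid. World frame = base frame: x ahead of the robot, y to its left, z up, the work surface at z = 0. Lengths are in m, angles in degrees, forces in N, time in s.
With the tool pointing down it reaches from about 0.3 to 0.875 m from the base axis. Payload 4.2 kg.
Tool frame: the origin (TCP) lies midway between the tips of the shut fingers; the grasp point (between the pads) lies 19 mm behind it (arm.hold_point_z is the distance from the TCP to the grasp point, in m); z points along the fingers, y is the line along which they close (so a half turn about z gives the same grasp; the last joint's range is limited). The gripper opens to 85 mm and grips with 20 to 120 N. Pads are 22 mm wide; open, the fingers measure 114 mm over their backs; the gripper's body (76 mm by 85 mm) begins 54 mm behind the grasp point. The pads swing forward as they close: fully open they stand 13 mm farther back than shut.
Start: joints at [-69.614, 18.312, 89.639, -0, 72.044, -1.146], TCP at [0.211, -0.535, 0.231] pointing down, gripper open.
Joint ranges: [-177.97, 177.97], [-48.28, 115.42], [12.27, 149.76], [-77.06, 257.06], [2.81, 150.46], [-146.56, 146.56]. Speed limits (degrees/s): [147.25, 147.25, 180, 180, 180, 180].

## Interface

Orientations are given as a 3x3 rotation matrix whose columns are the frame's x, y, z axes.
In Python, from plant import get_obs, eyes, arm gives the robot as it stands.
- The arm moves only by the tool send_rows, never from a script. Its argument "motion" is one flat list of numbers, 7 for each row, row after row: the closure, from 0 (fully open) to 1 (shut), then the shift along the world's x, y, z as a fraction of full scale, then the turn, a rotation vector about the world's x, y, z as a fraction of full scale. A call has exactly 10 rows; each row is the pose to reach, as a shift and turn from the pose commanded when the call began, turning the shorter way round; what a row does not reach only later rows make up. Full scale, the value 1, is 0.25 m for a shift and pi rad for a turn. A row lasts 1/8 s, in which the tool goes at most 62.5 mm and 10.7 degrees, less where a joint would pass 70% of its speed; a pose out of reach is approached as far as the arm can. A call with a number of a shift or a turn outside -1 to 1 is refused whole. A call with a gripper value outside its range is refused whole. The fingers move at their own pace and stop on an object; "squeeze" is the grip in N (left out, the last holds). Time passes only in rows, so rows that repeat a pose let the fingers close, or fill a call up. It gives the time, the measured TCP pose, the force, the opening and the grip force at its end, in the units of the state.
- get_obs(): the state, without advancing time (a new reading comes with each control period).
- eyes.snapshot(name): name is "scene" or "side" or "wrist"; returns the picture (400x640x3 uint8, red, green, blue); there is no depth.
- eyes.calibration(name): a dict with "mtx" (3x3 intrinsics, pixels), "k1" (the pictures are not rectified: a ray, as slopes to the right and down, at radius r is drawn at 1 + k1 r^2 times it, then the intrinsics apply), "R" (3x3) and "t" (3): a world point X has camera coordinates R X + t; the wrist camera has in their place "hand_eye" (4x4, takes a point from camera to tool coordinates, whose origin is the TCP and whose axes are the flange's). Camera axes: x right, y down, z forward; pixel columns grow to the right and rows downward; lengths in m; the calibration is good to about 2 mm. A picture is of the moment at which its call begins: read the wrist's pose just before it. calibration takes no time and is no camera call.
- arm.job_done(): hands the job in; it is judged then, once.
The state is a dict: "time_s": time; "joints": joint angles; "qd": joint speeds; "joint_efforts": joint torques, N m; "ee_pos": TCP position; "eef_rot": TCP orientation; "contact_force": force on the tool from outside, world axes, zero at the start; "ft_torque": the same for the moment, N m; "grip_width": finger opening in m; "finger_force": force on a finger pad.
Only numpy, scipy, OpenCV 4.12 (cv2) and the standard library are available. Lean on these libraries where they do the work, as an engineer would, in place of code of your own. Each camera call takes 0.05 s, during which the arm holds its last target. There are 200 camera calls.

## Task

Switch on the bench supply with the blue locking toggle: lift its spring-loaded blue collar until the lever comes free, flip the lever over to the side with the green strip, feel for the on notch there and leave the collar dropped fully home in it, so that the lever is locked on. Leave the orange switch as it is and do not disturb the carton or the tape roll.

Things in the scene. Friction and masses are not known exactly. Their poses are not given: they have to be found in the camera images.
- blue_box: switch box (the one to operate): grey, 120 (x) x 90 (y) x 50 mm, fixed to the table, blue plate on its -x end. Origin: centre of its underside; z up; x points from the black strip (off) to the green strip (on) on its top. A lever in the middle swings in its x-z plane; steel gate plates either side of its foot (|y| 7 to 19 mm) reach 43 mm from the hinge.
- blue_hinge (a point): point on the lever's hinge axis of the blue switch, 50 mm over the box's underside; the axis runs along the box's y
- blue_lever (a joint): lever angle, rad: 0 = off stop, leaning 0.5 rad from upright to the box's -x (black strip); 0.5 = upright; grows towards +x (green strip); far stop 1.1. The on notch of the gate lies somewhere from 0.70 to 0.85, set differently each time and not measured: it must be felt. The lever stays where it is left (friction, 1 to 2 N at the collar).
- blue_collar (a joint): lift of the collar along the lever, m: 0 = down (teeth in a notch, locked, lever play under 0.06 rad in the on notch), 0.017 = up at its end stop. Spring down: 4 N at 0, 9 N up. It must be over 0.014 to leave the off side. Let go between the notches it rests on the gate at about 0.013 and the lever still swings; it snaps down by itself over the on notch.
- blue_grip (a point): middle of the blue collar, a rounded block 30 (x) x 28 (y) x 38 mm (along the lever), to be gripped on its flat y sides; 65 mm from the hinge along the lever when down. Its z points up along the lever, its y along the hinge axis. Finger ends have clear room beside it from 46 mm off the hinge outwards.
- blue_tip (a point): top end of the lever: a black round knob, 23 mm diameter, from 108 to 126 mm from the hinge along the lever (10 mm rod below it); it can be gripped or pushed to swing the lever
- orange_box: switch box (same build, to be left alone): grey, 120 (x) x 90 (y) x 50 mm, fixed to the table, orange plate on its -x end. Origin: centre of its underside; z up; x points from the black strip (off) to the green strip (on) on its top. A lever in the middle swings in its x-z plane; steel gate plates either side of its foot (|y| 7 to 19 mm) reach 43 mm from the hinge.
- orange_hinge (a point): point on the lever's hinge axis of the orange switch, 50 mm over the box's underside; the axis runs along the box's y
- orange_lever (a joint): lever angle, rad: 0 = off stop, leaning 0.5 rad from upright to the box's -x (black strip); 0.5 = upright; grows towards +x (green strip); far stop 1.1. The on notch of the gate lies somewhere from 0.70 to 0.85, set differently each time and not measured: it must be felt. The lever stays where it is left (friction, 1 to 2 N at the collar).
- orange_collar (a joint): lift of the collar along the lever, m: 0 = down (teeth in a notch, locked, lever play under 0.06 rad in the on notch), 0.017 = up at its end stop. Spring down: 4 N at 0, 9 N up. It must be over 0.014 to leave the off side. Let go between the notches it rests on the gate at about 0.013 and the lever still swings; it snaps down by itself over the on notch.
- orange_grip (a point): middle of the orange collar, a rounded block 30 (x) x 28 (y) x 38 mm (along the lever), to be gripped on its flat y sides; 65 mm from the hinge along the lever when down. Its z points up along the lever, its y along the hinge axis. Finger ends have clear room beside it from 46 mm off the hinge outwards.
- orange_tip (a point): top end of the lever: a black round knob, 23 mm diameter, from 108 to 126 mm from the hinge along the lever (10 mm rod below it); it can be gripped or pushed to swing the lever
- swab_box: white and blue carton, 56 x 106 x 48 mm, lying loose; origin under its centre
- tape_roll: roll of cream tape lying flat, 103 mm across, 25 mm high, loose; origin under its centre

How it is judged:
By the outcome, as a careful person would: the job done as asked, in the order asked, and still so for the second after the job is handed in, with the robot touching nothing.
It also fails if it takes over 45 s, if anything falls off the work surface, if the arm or the gripper's body presses on something with over 40 N, if the wrist force passes 120 N, or if a joint passes its speed limit or range.

## Working session

There is one attempt and no reset: what is moved stays moved. The work goes in short steps, Python scripts to look and compute and a tool call to move; the robot and the scene stay as the last step left them, time stands still between calls to the robot, and variables do not carry over. Pictures are saved under pics/ and viewed, at most 10 in all, crops included, and the job is handed in when it is done.

Besides the shell and the picture viewer there is one more tool, called after "Request:" by a JSON object that holds its "op" and its "data". send_rows: Moves the arm, as the interface text tells. Its arguments: {"type":"object","properties":{"motion":{"type":"array"},"squeeze":{"type":"number"}},"required":["motion"]}

```bash
ls; mkdir -p pics; python3 - <<'E'
from plant import get_obs, eyes, arm
import cv2
for n in ("scene","side"):
    cv2.imwrite(f"pics/{n}0.png", eyes.snapshot(n)[:,:,::-1])
    print(eyes.calibration(n))
print(get_obs(), arm.hold_point_z)
print(eyes.calibration("wrist"))
E
```

```text
pics
{'mtx': array([[481.05221791,   0.        , 317.06747982],
       [  0.        , 481.05221791, 204.99313074],
       [  0.        ,   0.        ,   1.        ]]), 'k1': -0.005876325494155339, 'R': array([[-0.77983177, -0.6256821 ,  0.01960418],
       [-0.39934765,  0.47313029, -0.78528287],
       [ 0.4820621 , -0.62021741, -0.61882671]]), 't': array([0.54656364, 0.2298149 , 0.83298679])}
{'mtx': array([[479.05795868,   0.        , 325.03464201],
       [  0.        , 479.05795868, 203.25315786],
       [  0.        ,   0.        ,   1.        ]]), 'k1': -0.13572403648547593, 'R': array([[-0.94466307, -0.327385  ,  0.02075433],
       [-0.14138892,  0.3492529 , -0.92629994],
       [ 0.2960082 , -0.87797578, -0.37621493]]), 't': array([0.5787107 , 0.13220662, 0.99842983])}
{'time_s': 0.1, 'joints': array([-6.96153295e+01,  1.83467223e+01,  8.97014848e+01,  5.19590776e-04,
        7.20443862e+01, -1.14536689e+00]), 'qd': array([ 0.02372031, -0.09069772, -0.09055462,  0.00432842, -0.00093828,
       -0.01896696]), 'joint_efforts': array([-6.68316043e-04, -4.16407943e+01, -2.34704
[... 350 characters left out ...]
3955, 0.46456356, 0.67783656]), 'ft_torque': array([ 0.00199858,  0.0159109 , -0.00942795]), 'finger_force': 0.0, 'grip_width': 0.08538813588764586} 0.0187
{'mtx': array([[320.75983213,   0.        , 319.97391833],
       [  0.        , 320.75983213, 204.01560797],
       [  0.        ,   0.        ,   1.        ]]), 'k1': -0.02168956805508105, 'hand_eye': array([[-4.53398316e-04, -9.53288206e-01, -3.02061899e-01,
         7.75058822e-02],
       [ 9.99999883e-01, -4.83777224e-04,  2.57591536e-05,
        -9.06706790e-04],
       [-1.70686564e-04, -3.02061852e-01,  9.53288313e-01,
        -1.42579892e-01],
       [ 0.00000000e+00,  0.00000000e+00,  0.00000000e+00,
         1.00000000e+00]])}
```

View pics/scene0.png

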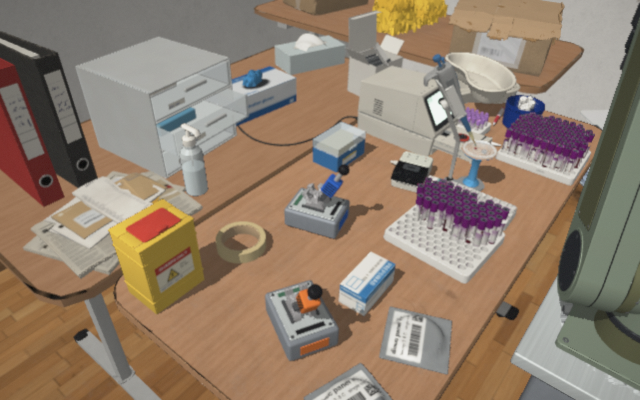

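View pics/side0.png

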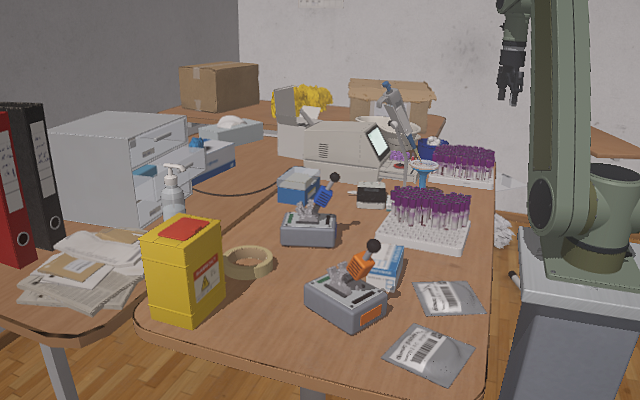

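The blue switch is at about (318,210) in the scene view with its knob at (344,170), and at about (308,228) in the side view with its knob at (335,177). I'll enlarge both.

```bash
python3 - <<'E'
import cv2,numpy as np
a=cv2.imread("pics/scene0.png")[150:250,270:390]; b=cv2.imread("pics/side0.png")[160:260,260:380]
f=lambda i: cv2.resize(i,None,fx=5,fy=5,interpolation=cv2.INTER_CUBIC)
o=np.hstack([f(a),f(b)])
o=cv2.resize(np.vstack([f(a)[:,:],f(b)]),None,fx=.6,fy=.6)
cv2.imwrite("pics/crop0.png",o);print(o.shape)
E
```

```text
(600, 360, 3)
```

View pics/crop0.png

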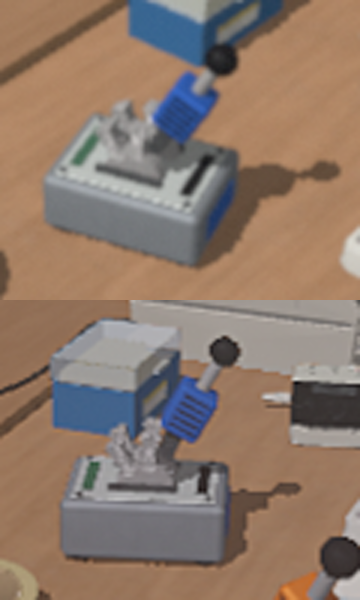

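The blue lever leans right, towards the black strip and blue plate, so it is off. The green strip is on the left. I'll fit the box pose to points read from the crops.

```bash
cat > h.py <<'E'
import numpy as np
from plant import get_obs, eyes, arm
from scipy.optimize import least_squares
from scipy.spatial.transform import Rotation as Ro
def proj(c,X):
    p=c["R"]@np.asarray(X)+c["t"]; s=p[:2]/p[2]; s=s*(1+c["k1"]*(s@s))
    return c["mtx"][:2,:2]@s+c["mtx"][:2,2]
def wcal(o):
    c=dict(eyes.calibration("wrist")); T=np.eye(4);T[:3,:3]=o["eef_rot"];T[:3,3]=o["ee_pos"]
    M=np.linalg.inv(T@c["hand_eye"]); c["R"]=M[:3,:3];c["t"]=M[:3,3]; return c
def lev(r,th): a=th-.5; return np.array([r*np.sin(a),0,.05+r*np.cos(a)])
def w(q,X): c,s=np.cos(q[2]),np.sin(q[2]); return np.array([q[0]+c*X[0]-s*X[1],q[1]+s*X[0]+c*X[1],X[2]])
E
python3 - <<'E'
from h import *
K=lev(.117,0);C=lev(.065,0)
x,y,h=.06,.045,.05
S=[(K,221,59),(C,187,107),((x,-y,h),110,105),((x,y,h),47,180),((-x,y,h),203,215),((-x,-y,h),238,152),((x,y,0),48,213),((-x,y,0),197,265)]
D=[(K,224,351),(C,190,408),((x,-y,h),77,458),((x,y,h),65,502),((-x,y,h),218,502),((-x,-y,h),222,462),((x,y,0),66,555),((-x,y,0),222,562)]
cs,cd=eyes.calibration("scene"),eyes.calibration("side")
def res(q):
    r=[proj(cs,w(q,np.array(X)))-(270+u/3,150+v/3) for X,u,v in S]
    r+=[proj(cd,w(q,np.array(X)))-(260+u/3,160+(v-300)/3) for X,u,v in D]
    return np.concatenate(r)
best=min((least_squares(res,[.5,-.0,a],loss="soft_l1") for a in np.arange(-3,3,.7)),key=lambda s:s.cost)
q=best.x;print(q,np.degrees(q[2]),best.cost);print(res(q).reshape(-1,2).round(1))
for n,X in(("hinge",(0,0,.05)),("knob",K),("grip",C),("xax",(1,0,0))):print(n,w(q,np.array(X)))
E
```

```text
[0.61500659 0.10434694 0.2751567 ] 15.765317595397228 32.29028779652362
[[ 1.8 -1. ]
 [ 0.5 -1.3]
 [-5.1 -0.6]
 [-1.7 -3. ]
 [-0.9  0.5]
 [ 2.3 -2.9]
 [-1.5  4. ]
 [ 0.1  1.9]
 [ 0.9 -0.5]
 [ 0.3 -0.1]
 [-0.4 -2.5]
 [-2.  -1. ]
 [ 2.6  1.5]
 [ 2.8 -1.7]
 [-2.   2. ]
 [ 0.6  2.2]]
hinge [0.61500659 0.10434694 0.05      ]
knob [0.56102387 0.08910666 0.15267716]
grip [0.58501619 0.09588012 0.10704287]
xax [1.57738923 0.37604468 0.        ]
```

```bash
python3 - <<'E'
from h import *
cs,cd=eyes.calibration("scene"),eyes.calibration("side")
for n,a,b in(("standtop",(433,68),(389,88)),("screen centre",(437,110),(377,142)),("tubes rack top right",(515,205),(470,195)),("standbase",(475,185),(422,205)),("lidbox corner near right",(365,148),(320,178)),("lidbox near-left bottom",(315,160),(279,203)),("orangeknob",(315,291),(374,245)),("cone",(480,150),(425,167))):
    r=least_squares(lambda X:np.r_[proj(cs,X)-a,proj(cd,X)-b],[.5,0,.1]);print(n,r.x.round(3),round(r.cost,1))
E
```

```text
standtop [ 0.494 -0.09   0.323] 0.1
screen centre [ 0.558 -0.296  0.135] 0.5
tubes rack top right [ 0.279 -0.134  0.071] 0.2
standbase [ 0.417 -0.305 -0.039] 0.9
lidbox corner near right [ 0.674 -0.152  0.051] 10.2
lidbox near-left bottom [ 0.778 -0.09  -0.008] 0.4
orangeknob [0.406 0.377 0.154] 0.0
cone [ 0.413 -0.253  0.093] 0.5
```

Request:
{"op": "send_rows", "data": {"motion": [0,0,0,0.24,0,0,0,0,0,0,0.48,0,0,0,0,0,0,0.72,0,0,0,0,0.05,0.14,0.88,0,0,0,0,0.14,0.32,0.88,0,0,0,0,0.23,0.5,0.88,0,0,0,0,0.32,0.68,0.88,0,0,0,0,0.4,0.84,0.88,0,0,0,0,0.48,1,0.88,0,0,0,0,0.48,1,0.88,0,0,0], "squeeze": 60}}

```text
time_s: 1.35
ee_pos: [0.3317, -0.2828, 0.4515]
eef_rot: [[0.929, 0.371, 0.0], [0.371, -0.929, 0.0], [0.0, -0.0, -1.0]]
contact_force: [0.3, -0.5, 0.4]
grip_width: 0.0857
finger_force: 0.0
```

Request:
{"op": "send_rows", "data": {"motion": [0,0.05,0.2,0,0,0,0,0,0.1,0.4,0,0,0,0,0,0.15,0.6,0,0,0,0,0,0.2,0.8,0,0,0,0,0,0.28,1,0,0,0,0,0,0.34,1,-0.1,0,0,0,0,0.4,1,-0.2,0,0,0,0,0.4,1,-0.3,0,0,0,0,0.4,1,-0.4,0,0,0,0,0.4,1,-0.4,0,0,0]}}

```text
time_s: 2.6
ee_pos: [0.4302, -0.0357, 0.3495]
eef_rot: [[0.931, 0.366, -0.005], [0.366, -0.931, -0.0], [-0.005, -0.002, -1.0]]
contact_force: [-0.3, -0.3, 0.5]
grip_width: 0.0851
finger_force: 0.0
```

```bash
cat >> h.py <<'E'
def Rt(q,th):
    a=th-.5; c,s=np.cos(a),np.sin(a)
    return Ro.from_euler("z",q[2]).as_matrix()@np.array([[c,0,-s],[0,-1,0],[-s,0,-c]])
def tgt(q,th,r): return w(q,lev(r,th)),Rt(q,th)
def go(p0,R0,p,R): return ((p-p0)/.25).round(4),(Ro.from_matrix(R@R0.T).as_rotvec()/np.pi).round(4)
E
python3 - <<'E'
from h import *
q=[.615,.1043,.275];o=get_obs()
print(*go(o["ee_pos"],o["eef_rot"],*tgt(q,0,.175)),tgt(q,0,.175)[0])
E
```

```text
[ 0.416   0.4688 -0.5836] [ 0.0508 -0.1524 -0.0312] [0.53425304 0.08151736 0.20357695]
```

Request:
{"op": "send_rows", "data": {"motion": [0,0.08,0.09,-0.08,0.01,-0.03,-0.006,0,0.16,0.18,-0.18,0.02,-0.06,-0.012,0,0.24,0.27,-0.28,0.03,-0.09,-0.018,0,0.32,0.36,-0.38,0.04,-0.12,-0.025,0,0.38,0.43,-0.48,0.05,-0.152,-0.031,0,0.416,0.469,-0.584,0.051,-0.152,-0.031,0,0.416,0.469,-0.584,0.051,-0.152,-0.031,0,0.416,0.469,-0.584,0.051,-0.152,-0.031,0,0.416,0.469,-0.584,0.051,-0.152,-0.031,0,0.416,0.469,-0.584,0.051,-0.152,-0.031]}}

```text
time_s: 3.85
ee_pos: [0.5355, 0.0821, 0.2065]
eef_rot: [[0.842, 0.272, 0.466], [0.239, -0.962, 0.13], [0.484, 0.002, -0.875]]
contact_force: [0.9, -0.5, -0.1]
grip_width: 0.0857
finger_force: 0.0
```

```bash
python3 - <<'E'
from h import *
import cv2
o=get_obs();im=eyes.snapshot("wrist")[:,:,::-1]
cv2.imwrite("pics/w1.png",im)
print(o["ee_pos"],o["joints"])
c=wcal(o);q=[.615,.1043,.275]
for n,X in(("knobtop",lev(.126,0)),("knob",lev(.117,0)),("grip",lev(.065,0)),("hinge",(0,0,.05)),("++",(.06,.045,.05)),("+-",(.06,-.045,.05)),("-+",(-.06,.045,.05)),("--",(-.06,-.045,.05))):print(n,proj(c,w(q,np.array(X))).round(0))
E
```

```text
[0.53549884 0.08206922 0.20652609] [  4.29290067   4.903332   117.52781813  11.11213582  29.54931374
  70.1728547 ]
knobtop [322. 232.]
knob [321. 227.]
grip [321. 204.]
hinge [321. 185.]
++ [278. 131.]
+- [363. 131.]
-+ [275. 244.]
-- [366. 244.]
```

View pics/w1.png

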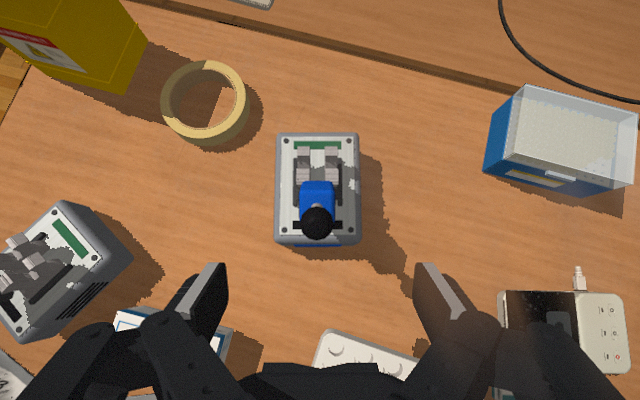

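The switch sits at about (318,187) with its knob at (318,222), slightly left of and above where I predicted. I'll crop in for a better reading.

```bash
python3 - <<'E'
import cv2
i=cv2.imread("pics/w1.png")[120:260,260:375]
cv2.imwrite("pics/w1c.png",cv2.resize(i,None,fx=4,fy=4,interpolation=cv2.INTER_CUBIC))
E
```

```text
(no output)
```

View pics/w1c.png

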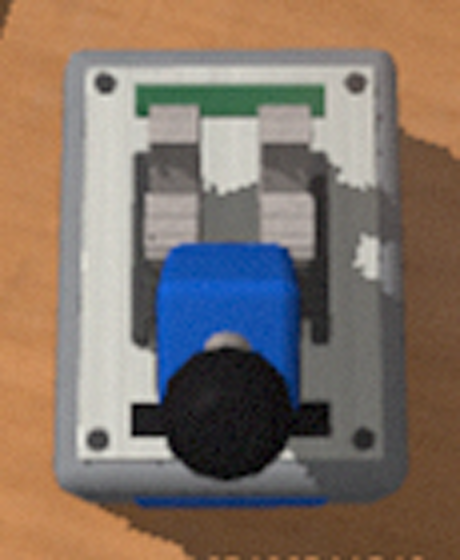

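```bash
python3 - <<'E'
from h import *
o=get_obs();c=wcal(o)
def pts(q,a,b):
    return [((a,b,.05),286.3,140.8),((a,-b,.05),348.8,140.8),((-a,b,.05),284.3,229.8),((-a,-b,.05),350.8,229.8),(lev(.117,q[3]),317.3,223)]
def res(v):
    q=v[:4]
    r=[proj(c,w(q,np.array(X)))-(u,y) for X,u,y in pts(q,v[4],v[5])]
    r.append([(proj(c,w(q,np.array((.06,0,.05))))[1]-133)*.4,(proj(c,w(q,np.array((-.06,0,.05))))[1]-243.7)*.4])
    r.append([v[3]/.03*0.5, (v[0]-.615)/.004*.5])
    return np.concatenate(r)
s=least_squares(res,[.615,.104,.275,0,.05,.035]);print(s.x.round(4),s.fun.round(1))
E
```

```text
[0.6148 0.1077 0.2783 0.0143 0.0471 0.0331] [-0.   0.2  0.1  0.1  0.3  0.2  0.1  0.  -0.3  0.  -1.4 -0.3  0.2 -0. ]
```

```bash
sed -i '$a q=[.6148,.1077,.278]' h.py; python3 - <<'E'
from h import *
o=get_obs()
for r in (.175,.11,.058):print(r,*go(o["ee_pos"],o["eef_rot"],*tgt(q,0.01,r)))
E
```

```text
0.175 [ 0.0011  0.0119 -0.0072] [-0.0008  0.0047  0.0008]
0.11 [ 0.1188  0.0455 -0.2366] [-0.0008  0.0047  0.0008]
0.058 [ 0.2129  0.0724 -0.4202] [-0.0008  0.0047  0.0008]
```

Request:
{"op": "send_rows", "data": {"motion": [0,0.001,0.012,-0.007,0,0.004,0,0,0.04,0.023,-0.08,0,0.004,0,0,0.08,0.034,-0.16,0,0.004,0,0,0.119,0.046,-0.237,0,0.004,0,0,0.15,0.054,-0.297,0,0.004,0,0,0.18,0.063,-0.36,0,0.004,0,0,0.2,0.069,-0.395,0,0.004,0,0,0.213,0.072,-0.42,0,0.004,0,0,0.213,0.072,-0.42,0,0.004,0,0,0.213,0.072,-0.42,0,0.004,0]}}

```text
time_s: 5.15
ee_pos: [0.5884, 0.1003, 0.1008]
eef_rot: [[0.848, 0.272, 0.454], [0.239, -0.962, 0.131], [0.473, -0.002, -0.881]]
contact_force: [-0.1, -0.4, 0.6]
grip_width: 0.0854
finger_force: 0.0
```

```bash
cat >> h.py <<'E'
def inbox(o):
    d=Ro.from_euler("z",-q[2]).apply(np.array(o["ee_pos"])-[q[0],q[1],.05]); z=Ro.from_euler("z",-q[2]).apply(o["eef_rot"][:,2])
    return "th_tool %.3f th_pos %.3f r %.4f y %.4f F(box) %s w %.4f ff %.1f t %.2f"%(np.arctan2(-z[0],-z[2])+.5,np.arctan2(d[0],d[2])+.5,np.hypot(d[0],d[2]),d[1],Ro.from_euler("z",-q[2]).apply(o["contact_force"]).round(1),o["grip_width"],o["finger_force"],o["time_s"])
E
python3 - <<'E'
from h import *
print(inbox(get_obs()))
E
```

```text
th_tool 0.008 th_pos 0.006 r 0.0577 y 0.0002 F(box) [-0.2 -0.4  0.6] w 0.0854 ff 0.0 t 5.15
```

Well placed, so I'll close on the collar.

Request:
{"op": "send_rows", "data": {"motion": [1,0,0,0,0,0,0,1,0,0,0,0,0,0,1,0,0,0,0,0,0,1,0,0,0,0,0,0,1,0,0,0,0,0,0,1,0,0,0,0,0,0,1,0,0,0,0,0,0,1,0,0,0,0,0,0,1,0,0,0,0,0,0,1,0,0,0,0,0,0], "squeeze": 60}}

```text
time_s: 6.4
ee_pos: [0.5884, 0.1, 0.1008]
eef_rot: [[0.848, 0.272, 0.454], [0.239, -0.962, 0.13], [0.472, -0.002, -0.881]]
contact_force: [-4.0, -5.3, 5.2]
grip_width: 0.0271
finger_force: 59.7
```

```bash
python3 - <<'E'
from h import *
o=get_obs();print(inbox(o))
p,R=o["ee_pos"],o["eef_rot"]
p0,R0=tgt(q,0.007,.0577)
print("lift",*go(p0,R0,*tgt(q,.007,.0742)))
# swing, relative to the lifted pose
p1,R1=tgt(q,.007,.0742)
for th in np.arange(.1,.75,.1):print(round(th,2),*go(p1,R1,*tgt(q,th,.0742)))
print(.66,*go(p1,R1,*tgt(q,.66,.0742)))
E
```

```text
th_tool 0.008 th_pos 0.003 r 0.0578 y -0.0002 F(box) [-5.3 -4.   5.2] w 0.0271 ff 59.7 t 6.40
lift [-0.03   -0.0086  0.0581] [0. 0. 0.]
0.1 [0.0239 0.0068 0.0119] [-0.0081  0.0285  0.    ]
0.2 [0.0507 0.0145 0.0221] [-0.0169  0.0591  0.    ]
0.3 [0.0784 0.0224 0.0294] [-0.0256  0.0897  0.    ]
0.4 [0.1066 0.0304 0.0339] [-0.0343  0.1203  0.    ]
0.5 [0.1351 0.0385 0.0353] [-0.0431  0.1509  0.    ]
0.6 [0.1636 0.0467 0.0339] [-0.0518  0.1815  0.    ]
0.7 [0.1918 0.0547 0.0294] [-0.0605  0.2121 -0.    ]
0.66 [0.1805 0.0515 0.0316] [-0.057   0.1999  0.    ]
```

Request:
{"op": "send_rows", "data": {"motion": [1,-0.006,-0.002,0.012,0,0,0,1,-0.012,-0.0035,0.023,0,0,0,1,-0.018,-0.005,0.035,0,0,0,1,-0.024,-0.007,0.046,0,0,0,1,-0.028,-0.008,0.053,0,0,0,1,-0.03,-0.0086,0.058,0,0,0,1,-0.03,-0.0086,0.058,0,0,0,1,-0.03,-0.0086,0.058,0,0,0,1,-0.03,-0.0086,0.058,0,0,0,1,-0.03,-0.0086,0.058,0,0,0]}}

```text
time_s: 7.65
ee_pos: [0.5814, 0.098, 0.1143]
eef_rot: [[0.849, 0.272, 0.454], [0.239, -0.962, 0.13], [0.472, -0.002, -0.882]]
contact_force: [6.3, -2.3, -6.8]
grip_width: 0.0272
finger_force: 59.5
```

```bash
python3 - <<'E'
from h import *
print(inbox(get_obs()))
E
```

```text
th_tool 0.009 th_pos 0.004 r 0.0731 y -0.0002 F(box) [ 5.4 -3.9 -6.8] w 0.0272 ff 59.5 t 7.65
```

Request:
{"op": "send_rows", "data": {"motion": [1,-0.0015,-0.0004,0.003,0,0,0,1,0.005,0.0015,0.0075,-0.002,0.0075,0,1,0.011,0.0034,0.01,-0.004,0.014,0,1,0.0224,0.0064,0.0149,-0.008,0.0285,0,1,0.036,0.0103,0.02,-0.0125,0.044,0,1,0.0492,0.0141,0.0251,-0.0169,0.0591,0,1,0.063,0.018,0.029,-0.0212,0.0744,0,1,0.0769,0.022,0.0324,-0.0256,0.0897,0,1,0.0769,0.022,0.0324,-0.0256,0.0897,0,1,0.0769,0.022,0.0324,-0.0256,0.0897,0]}}

```text
time_s: 8.9
ee_pos: [0.6004, 0.1034, 0.1218]
eef_rot: [[0.943, 0.272, 0.19], [0.267, -0.962, 0.054], [0.197, -0.001, -0.98]]
contact_force: [5.7, -2.5, -8.1]
grip_width: 0.0273
finger_force: 60.1
```

```bash
python3 - <<'E'
from h import *
print(inbox(get_obs()))
p1,R1=tgt(q,.3,.075)
for th in (.4,.5,.6,.64):print(round(th,2),*go(p1,R1,*tgt(q,th,.075)))
E
```

```text
th_tool 0.301 th_pos 0.294 r 0.0733 y -0.0002 F(box) [ 4.8 -4.  -8.1] w 0.0273 ff 60.1 t 8.90
0.4 [0.0285 0.0081 0.0045] [-0.0087  0.0306  0.    ]
0.5 [0.0573 0.0164 0.006 ] [-0.0175  0.0612  0.    ]
0.6 [0.0861 0.0246 0.0045] [-0.0262  0.0918 -0.    ]
0.64 [0.0976 0.0278 0.003 ] [-0.0297  0.1041  0.    ]
```

Request:
{"op": "send_rows", "data": {"motion": [1,0.014,0.004,0.0025,-0.0043,0.0153,0,1,0.0285,0.0081,0.0045,-0.0087,0.0306,0,1,0.043,0.0122,0.0055,-0.0131,0.0459,0,1,0.0573,0.0164,0.006,-0.0175,0.0612,0,1,0.072,0.0205,0.0055,-0.0218,0.0765,0,1,0.0861,0.0246,0.0045,-0.0262,0.0918,0,1,0.0976,0.0278,0.003,-0.0297,0.1041,0,1,0.0976,0.0278,0.003,-0.0297,0.1041,0,1,0.0976,0.0278,0.003,-0.0297,0.1041,0,1,0.0976,0.0278,0.003,-0.0297,0.1041,0]}}

```text
time_s: 10.15
ee_pos: [0.6239, 0.1101, 0.1234]
eef_rot: [[0.953, 0.272, -0.136], [0.269, -0.962, -0.039], [-0.142, 0.0, -0.99]]
contact_force: [1.6, -5.4, -9.6]
grip_width: 0.0268
finger_force: 59.8
```

```bash
python3 - <<'E'
from h import *
print(inbox(get_obs()))
p1,R1=tgt(q,.64,.0735)
print(*go(p1,R1,*tgt(q,.64,.0715)))
for th,r in ((.64,.09),(.64,.103),(.64,.14)):print(r,*go(p1,R1,*tgt(q,th,r)))
E
```

```text
th_tool 0.642 th_pos 0.627 r 0.0740 y -0.0002 F(box) [ 0.1 -5.6 -9.6] w 0.0268 ff 59.8 t 10.15
[-0.0011 -0.0003 -0.0079] [0. 0. 0.]
0.09 [0.0089 0.0025 0.0654] [0. 0. 0.]
0.103 [0.0158 0.0045 0.1168] [0. 0. 0.]
0.14 [0.0357 0.0102 0.2634] [0. 0. 0.]
```

Request:
{"op": "send_rows", "data": {"motion": [1,-0.0011,-0.0003,-0.008,0,0,0,1,-0.0011,-0.0003,-0.008,0,0,0,0.4,-0.0011,-0.0003,-0.008,0,0,0,0.4,-0.0011,-0.0003,-0.008,0,0,0,0.4,-0.0011,-0.0003,-0.008,0,0,0,0.4,0.003,0.001,0.025,0,0,0,0.4,0.008,0.002,0.06,0,0,0,0.4,0.0148,0.0042,0.109,0,0,0,0.4,0.0148,0.0042,0.109,0,0,0,0.4,0.0148,0.0042,0.109,0,0,0], "squeeze": 20}}

```text
time_s: 11.4
ee_pos: [0.628, 0.1117, 0.1509]
eef_rot: [[0.953, 0.272, -0.136], [0.269, -0.962, -0.038], [-0.142, -0.001, -0.99]]
contact_force: [0.7, 0.2, 0.2]
grip_width: 0.0514
finger_force: 0.0
```

```bash
python3 - <<'E'
from h import *
import cv2
o=get_obs();print(inbox(o))
a=eyes.snapshot("side")[100:280,240:400,::-1];b=eyes.snapshot("scene")[90:270,250:410,::-1]
cv2.imwrite("pics/s2.png",cv2.resize(cv2.hconcat([a,b]),None,fx=2.4,fy=2.4,interpolation=cv2.INTER_CUBIC))
E
```

```text
th_tool 0.642 th_pos 0.636 r 0.1018 y 0.0002 F(box) [0.8 0.  0.2] w 0.0514 ff 0.0 t 11.40
```

View pics/s2.png

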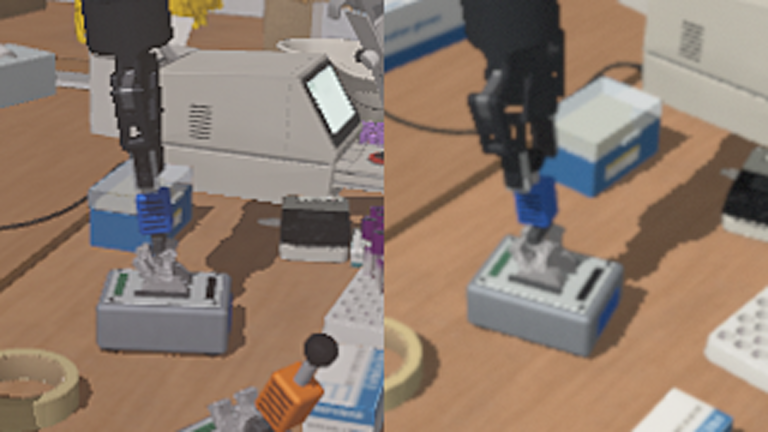

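The collar is up, resting on the gate, and the lever stands just past upright. Next I'll grip the knob lightly and sweep in small steps.

```bash
python3 - <<'E'
from h import *
p1,R1=tgt(q,.64,.1018)
for th in (.66,.68,.70,.72,.74,.76):print(th,*go(p1,R1,*tgt(q,th,.1018)))
E
```

```text
0.66 [ 0.0077  0.0022 -0.0012] [-0.0017  0.0061  0.    ]
0.68 [ 0.0155  0.0044 -0.0026] [-0.0035  0.0122  0.    ]
0.7 [ 0.0232  0.0066 -0.0041] [-0.0052  0.0184  0.    ]
0.72 [ 0.0308  0.0088 -0.0058] [-0.007   0.0245  0.    ]
0.74 [ 0.0384  0.011  -0.0077] [-0.0087  0.0306  0.    ]
0.76 [ 0.046   0.0131 -0.0097] [-0.0105  0.0367  0.    ]
```

Request:
{"op": "send_rows", "data": {"motion": [1,0,0,0,0,0,0,1,0,0,0,0,0,0,1,0,0,0,0,0,0,1,0,0,0,0,0,0,1,0,0,0,0,0,0,1,0,0,0,0,0,0,1,0,0,0,0,0,0,1,0,0,0,0,0,0,1,0,0,0,0,0,0,1,0,0,0,0,0,0], "squeeze": 20}}

```text
time_s: 12.75
ee_pos: [0.6281, 0.1112, 0.1508]
eef_rot: [[0.953, 0.272, -0.136], [0.269, -0.962, -0.039], [-0.142, 0.0, -0.99]]
contact_force: [0.6, -5.0, -2.0]
grip_width: 0.0213
finger_force: 19.6
```

Request:
{"op": "send_rows", "data": {"motion": [1,0.004,0.0011,-0.0006,-0.0009,0.003,0,1,0.0077,0.0022,-0.0012,-0.0017,0.0061,0,1,0.0116,0.0033,-0.002,-0.0026,0.0092,0,1,0.0155,0.0044,-0.0026,-0.0035,0.0122,0,1,0.0194,0.0055,-0.0034,-0.0044,0.0153,0,1,0.0232,0.0066,-0.0041,-0.0052,0.0184,0,1,0.0232,0.0066,-0.0041,-0.0052,0.0184,0,1,0.0232,0.0066,-0.0041,-0.0052,0.0184,0,1,0.0232,0.0066,-0.0041,-0.0052,0.0184,0,1,0.0232,0.0066,-0.0041,-0.0052,0.0184,0]}}

```text
time_s: 14.0
ee_pos: [0.6339, 0.1128, 0.1498]
eef_rot: [[0.943, 0.272, -0.193], [0.266, -0.962, -0.055], [-0.201, 0.0, -0.98]]
contact_force: [1.3, -5.4, -1.6]
grip_width: 0.0213
finger_force: 19.9
```

```bash
python3 - <<'E'
from h import *
print(inbox(get_obs()))
p1,R1=tgt(q,.70,.1018)
for th in (.71,.72,.73,.74,.75,.76,.78,.8):print(th,*go(p1,R1,*tgt(q,th,.1018)))
E
```

```text
th_tool 0.702 th_pos 0.695 r 0.1018 y -0.0003 F(box) [-0.2 -5.6 -1.6] w 0.0213 ff 19.9 t 14.00
0.71 [ 0.0038  0.0011 -0.0008] [-0.0009  0.0031  0.    ]
0.72 [ 0.0077  0.0022 -0.0017] [-0.0017  0.0061  0.    ]
0.73 [ 0.0115  0.0033 -0.0026] [-0.0026  0.0092  0.    ]
0.74 [ 0.0153  0.0044 -0.0036] [-0.0035  0.0122  0.    ]
0.75 [ 0.0191  0.0054 -0.0045] [-0.0044  0.0153  0.    ]
0.76 [ 0.0229  0.0065 -0.0056] [-0.0052  0.0184  0.    ]
0.78 [ 0.0304  0.0087 -0.0077] [-0.007   0.0245  0.    ]
0.8 [ 0.0379  0.0108 -0.0101] [-0.0087  0.0306  0.    ]
```

Moving freely (Fx about 0). On to 0.75.

Request:
{"op": "send_rows", "data": {"motion": [1,0.0019,0.0005,-0.0004,-0.0004,0.0015,0,1,0.0038,0.0011,-0.0008,-0.0009,0.0031,0,1,0.0057,0.0016,-0.0012,-0.0013,0.0046,0,1,0.0077,0.0022,-0.0017,-0.0017,0.0061,0,1,0.0096,0.0027,-0.0021,-0.0022,0.0077,0,1,0.0115,0.0033,-0.0026,-0.0026,0.0092,0,1,0.0134,0.0038,-0.0031,-0.003,0.0107,0,1,0.0153,0.0044,-0.0036,-0.0035,0.0122,0,1,0.0191,0.0054,-0.0045,-0.0044,0.0153,0,1,0.0191,0.0054,-0.0045,-0.0044,0.0153,0]}}

```text
time_s: 15.25
ee_pos: [0.6389, 0.1143, 0.1486]
eef_rot: [[0.932, 0.272, -0.24], [0.263, -0.962, -0.068], [-0.249, 0.001, -0.968]]
contact_force: [1.4, -4.6, -1.0]
grip_width: 0.0209
finger_force: 20.5
```

```bash
python3 - <<'E'
from h import *
print(inbox(get_obs()))
p1,R1=tgt(q,.75,.1018)
for th in (.76,.77,.78,.79,.8):print(th,*go(p1,R1,*tgt(q,th,.1018)))
E
```

```text
th_tool 0.752 th_pos 0.748 r 0.1017 y -0.0003 F(box) [ 0.1 -4.8 -1. ] w 0.0209 ff 20.5 t 15.25
0.76 [ 0.0038  0.0011 -0.001 ] [-0.0009  0.0031 -0.    ]
0.77 [ 0.0076  0.0022 -0.0021] [-0.0017  0.0061 -0.    ]
0.78 [ 0.0113  0.0032 -0.0032] [-0.0026  0.0092 -0.    ]
0.79 [ 0.0151  0.0043 -0.0043] [-0.0035  0.0122  0.    ]
0.8 [ 0.0188  0.0054 -0.0055] [-0.0044  0.0153 -0.    ]
```

Request:
{"op": "send_rows", "data": {"motion": [1,0.0019,0.0005,-0.0005,-0.0004,0.0015,0,1,0.0038,0.0011,-0.001,-0.0009,0.0031,0,1,0.0057,0.0016,-0.0015,-0.0013,0.0046,0,1,0.0076,0.0022,-0.0021,-0.0017,0.0061,0,1,0.0095,0.0027,-0.0026,-0.0022,0.0077,0,1,0.0113,0.0032,-0.0032,-0.0026,0.0092,0,1,0.0132,0.0038,-0.0037,-0.003,0.0107,0,1,0.0151,0.0043,-0.0043,-0.0035,0.0122,0,1,0.0188,0.0054,-0.0055,-0.0044,0.0153,0,1,0.0188,0.0054,-0.0055,-0.0044,0.0153,0]}}

```text
time_s: 16.5
ee_pos: [0.6436, 0.1156, 0.1473]
eef_rot: [[0.919, 0.272, -0.286], [0.259, -0.962, -0.082], [-0.298, 0.001, -0.955]]
contact_force: [1.2, -5.1, -1.2]
grip_width: 0.021
finger_force: 20.5
```

```bash
python3 - <<'E'
from h import *
print(inbox(get_obs()))
p1,R1=tgt(q,.80,.1018)
for th in (.81,.82,.83,.84,.85):print(th,*go(p1,R1,*tgt(q,th,.1018)))
E
```

```text
th_tool 0.802 th_pos 0.798 r 0.1017 y -0.0003 F(box) [-0.3 -5.2 -1.2] w 0.0210 ff 20.5 t 16.50
0.81 [ 0.0037  0.0011 -0.0012] [-0.0009  0.0031  0.    ]
0.82 [ 0.0075  0.0021 -0.0025] [-0.0017  0.0061 -0.    ]
0.83 [ 0.0112  0.0032 -0.0038] [-0.0026  0.0092 -0.    ]
0.84 [ 0.0149  0.0042 -0.0051] [-0.0035  0.0122 -0.    ]
0.85 [ 0.0186  0.0053 -0.0065] [-0.0044  0.0153 -0.    ]
```

Request:
{"op": "send_rows", "data": {"motion": [1,0.0019,0.0005,-0.0006,-0.0004,0.0015,0,1,0.0037,0.0011,-0.0012,-0.0009,0.0031,0,1,0.0056,0.0016,-0.0018,-0.0013,0.0046,0,1,0.0075,0.0021,-0.0025,-0.0017,0.0061,0,1,0.0094,0.0026,-0.0031,-0.0022,0.0077,0,1,0.0112,0.0032,-0.0038,-0.0026,0.0092,0,1,0.013,0.0037,-0.0044,-0.003,0.0107,0,1,0.0149,0.0042,-0.0051,-0.0035,0.0122,0,1,0.0186,0.0053,-0.0065,-0.0044,0.0153,0,1,0.0186,0.0053,-0.0065,-0.0044,0.0153,0]}}

```text
time_s: 17.75
ee_pos: [0.6462, 0.1163, 0.1464]
eef_rot: [[0.902, 0.271, -0.337], [0.254, -0.962, -0.096], [-0.35, 0.001, -0.937]]
contact_force: [-4.9, -6.0, 2.4]
grip_width: 0.0207
finger_force: 20.6
```

```bash
python3 - <<'E'
from h import *
import cv2
print(inbox(get_obs()))
p1,R1=tgt(q,.85,.1018)
for th in (.86,.87,.88,.89,.9):print(th,*go(p1,R1,*tgt(q,th,.1018)))
a=eyes.snapshot("side");c=eyes.calibration("side");h=cv2.cvtColor(a,cv2.COLOR_RGB2HSV)
m=cv2.inRange(h,(108,170,60),(125,255,255));m[:185]=0;m[225:]=0;m[:,:290]=0;m[:,:330]=m[:,:330];m[:,330:]=0
v,u=np.nonzero(m);print(len(u),u.mean(),v.mean(),v.min(),v.max(),u.min(),u.max())
for l in(0,.013):print(l,[proj(c,w(q,lev(r+l,.85))).round(1) for r in(.046,.065,.084)])
i=a[130:260,250:380,::-1];cv2.imwrite("pics/s3.png",cv2.resize(i,None,fx=4,fy=4,interpolation=cv2.INTER_CUBIC))
E
```

```text
th_tool 0.858 th_pos 0.826 r 0.1018 y -0.0003 F(box) [-6.4 -4.4  2.4] w 0.0207 ff 20.6 t 17.75
0.86 [ 0.0037  0.001  -0.0014] [-0.0009  0.0031  0.    ]
0.87 [ 0.0073  0.0021 -0.0029] [-0.0017  0.0061  0.    ]
0.88 [ 0.011   0.0031 -0.0044] [-0.0026  0.0092 -0.    ]
0.89 [ 0.0146  0.0042 -0.0059] [-0.0035  0.0122  0.    ]
0.9 [ 0.0182  0.0052 -0.0075] [-0.0044  0.0153  0.    ]
4 294.25 191.25 187 203 292 297
0 [array([301.7, 201.4]), array([298.8, 193.7]), array([295.8, 185.9])]
0.013 [array([299.7, 196.1]), array([296.8, 188.4]), array([293.7, 180.5])]
```

The lever resists now: the position stalls at about 0.826 with Fx = -6 N. I'll check the collar.

View pics/s3.png

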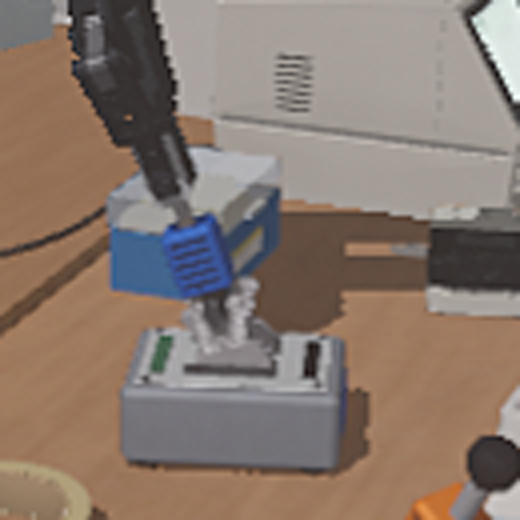

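The collar centre is at about (299.5,194.3), against a prediction of (298.8,193.7) for fully down. Pulling back a little will confirm the lock.

Request:
{"op": "send_rows", "data": {"motion": [1,-0.005,-0.0014,0.0017,0.0012,-0.0041,0,1,-0.01,-0.0028,0.0034,0.0023,-0.0081,0,1,-0.015,-0.0042,0.0051,0.0035,-0.0122,0,1,-0.02,-0.0057,0.0066,0.0046,-0.0162,0,1,-0.025,-0.0071,0.008,0.0058,-0.0202,0,1,-0.03,-0.0085,0.0095,0.007,-0.0243,0,1,-0.034,-0.0097,0.0108,0.0079,-0.0276,0,1,-0.034,-0.0097,0.0108,0.0079,-0.0276,0,1,-0.034,-0.0097,0.0108,0.0079,-0.0276,0,1,-0.034,-0.0097,0.0108,0.0079,-0.0276,0]}}

```text
time_s: 19.05
ee_pos: [0.6397, 0.1145, 0.1484]
eef_rot: [[0.93, 0.272, -0.249], [0.262, -0.962, -0.071], [-0.259, 0.001, -0.966]]
contact_force: [1.1, -4.6, -0.9]
grip_width: 0.021
finger_force: 20.5
```

```bash
python3 - <<'E'
from h import *
print(inbox(get_obs()))
E
```

```text
th_tool 0.762 th_pos 0.756 r 0.1017 y -0.0003 F(box) [-0.2 -4.7 -0.9] w 0.0210 ff 20.5 t 19.05
```

No resistance yet at 0.756, which may be within the play. I'll pull a little further.

Request:
{"op": "send_rows", "data": {"motion": [1,-0.005,-0.0014,0.0012,0.0012,-0.0041,0,1,-0.01,-0.0028,0.0024,0.0023,-0.0081,0,1,-0.015,-0.0042,0.0035,0.0035,-0.0122,0,1,-0.015,-0.0042,0.0035,0.0035,-0.0122,0,1,-0.015,-0.0042,0.0035,0.0035,-0.0122,0,1,-0.015,-0.0042,0.0035,0.0035,-0.0122,0,1,-0.015,-0.0042,0.0035,0.0035,-0.0122,0,1,-0.015,-0.0042,0.0035,0.0035,-0.0122,0,1,-0.015,-0.0042,0.0035,0.0035,-0.0122,0,1,-0.015,-0.0042,0.0035,0.0035,-0.0122,0]}}

```text
time_s: 20.3
ee_pos: [0.6367, 0.1137, 0.1492]
eef_rot: [[0.939, 0.272, -0.21], [0.265, -0.962, -0.06], [-0.218, 0.001, -0.976]]
contact_force: [2.6, -4.3, -3.2]
grip_width: 0.0209
finger_force: 20.5
```

```bash
python3 - <<'E'
from h import *
import cv2
print(inbox(get_obs()))
a=eyes.snapshot("side");i=a[130:260,250:380,::-1];cv2.imwrite("pics/s4.png",cv2.resize(i,None,fx=4,fy=4,interpolation=cv2.INTER_CUBIC))
c=eyes.calibration("side")
for l in(0,.013):print(l,[((proj(c,w(q,lev(r+l,.72)))-(250,130))*4).round() for r in(.046,.065,.084)])
E
```

```text
th_tool 0.720 th_pos 0.725 r 0.1017 y -0.0003 F(box) [ 1.3 -4.9 -3.2] w 0.0209 ff 20.5 t 20.30
0 [array([217., 283.]), array([210., 251.]), array([202., 219.])]
0.013 [array([212., 261.]), array([205., 229.]), array([197., 197.])]
```

View pics/s4.png

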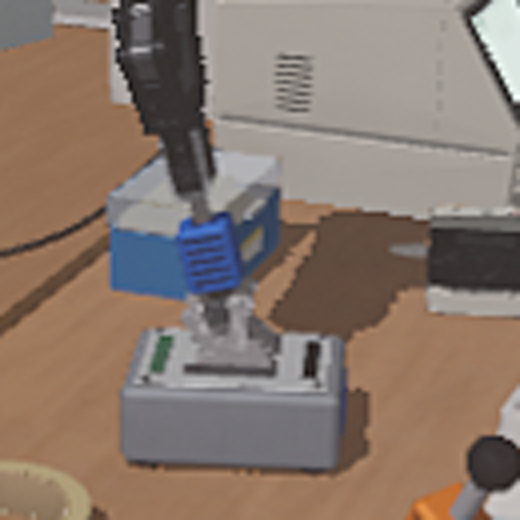

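The collar stays down: its centre is at (208,256), against (210,251) predicted for down and (205,229) for up. The lever stops both ways, so it is in the notch. I'll centre it, release and retreat along the lever.

Request:
{"op": "send_rows", "data": {"motion": [1,0.01,0.003,-0.0025,-0.0024,0.0084,0,1,0.0213,0.006,-0.0055,-0.0048,0.0168,0,1,0.0213,0.006,-0.0055,-0.0048,0.0168,0,0.4,0.0213,0.006,-0.0055,-0.0048,0.0168,0,0.4,0.0213,0.006,-0.0055,-0.0048,0.0168,0,0.4,0.0213,0.006,-0.0055,-0.0048,0.0168,0,0.4,0.043,0.012,0.075,-0.0048,0.0168,0,0.4,0.074,0.021,0.19,-0.0048,0.0168,0,0.4,0.126,0.036,0.38,-0.0048,0.0168,0,0.4,0.126,0.036,0.38,-0.0048,0.0168,0]}}

```text
time_s: 21.6
ee_pos: [0.6693, 0.1237, 0.2486]
eef_rot: [[0.928, 0.272, -0.254], [0.262, -0.962, -0.072], [-0.264, 0.0, -0.964]]
contact_force: [-0.2, -0.3, -0.3]
grip_width: 0.0514
finger_force: 0.0
```

```bash
python3 - <<'E'
from h import *
import cv2
print(inbox(get_obs()))
o=[]
for n,(u,v) in (("side",(250,130)),("scene",(255,130))):
    a=eyes.snapshot(n);o.append(cv2.resize(a[v:v+130,u:u+100,::-1],None,fx=4,fy=4,interpolation=cv2.INTER_CUBIC))
    c=eyes.calibration(n)
    for th in (.73,.78,.83):print(n,th,[((proj(c,w(q,lev(r,th)))-(u,v))*4).round().tolist() for r in(.065,.078,.084,.117)])
cv2.imwrite("pics/s5.png",cv2.hconcat(o))
E
```

```text
th_tool 0.768 th_pos 0.778 r 0.2066 y 0.0005 F(box) [-0.2 -0.2 -0.3] w 0.0514 ff 0.0 t 21.60
side 0.73 [[209.0, 251.0], [203.0, 229.0], [201.0, 219.0], [187.0, 162.0]]
side 0.78 [[203.0, 253.0], [197.0, 231.0], [193.0, 221.0], [177.0, 165.0]]
side 0.83 [[197.0, 254.0], [190.0, 233.0], [186.0, 223.0], [166.0, 167.0]]
scene 0.73 [[226.0, 189.0], [221.0, 167.0], [218.0, 157.0], [205.0, 101.0]]
scene 0.78 [[220.0, 189.0], [214.0, 167.0], [211.0, 157.0], [195.0, 101.0]]
scene 0.83 [[215.0, 189.0], [207.0, 168.0], [204.0, 158.0], [185.0, 101.0]]
```

View pics/s5.png

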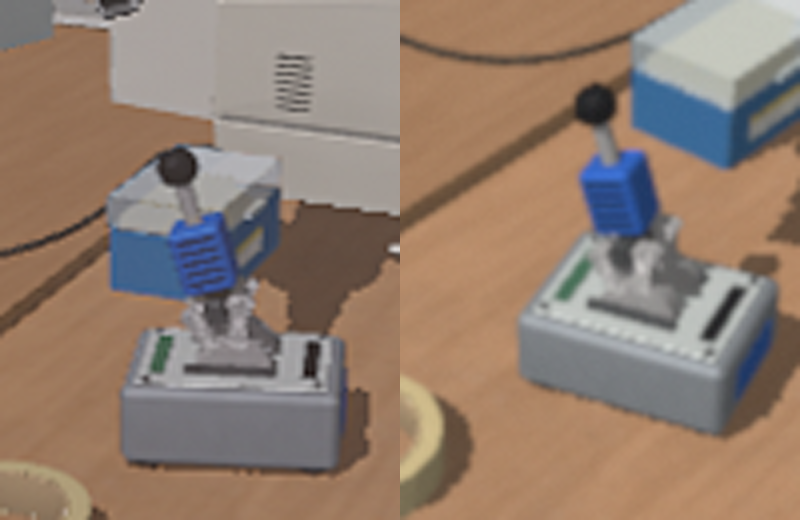

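The knob is at (177,166) in the side crop and (196,104) in the scene crop, which puts the lever at about 0.78. The collar centre matches the fully-down prediction in both views, and the gripper is clear, so I'll hand in.

```bash
python3 -c "
from plant import arm
print(arm.job_done())"
```

```text
the job is handed in; nothing more can be done
None
```

The blue toggle is locked on: the lever sits at about 0.78 rad with its collar fully down in the on notch, handed in at about 22 s with the gripper clear; nothing touched the orange switch, carton or tape roll.

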